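# Cover the prep tubs with their lids

## Task

Prep is finished and the tubs are going into the fridge: cover each of the four open food tubs with its own lid, the one of the same colour and shape, so that every lid lies flat and fully home on its rim. Do not tip the tubs or push them away from where they stand, and leave the two jars of preserves alone.

Things in the scene. Friction and masses are not known exactly. Their poses are not given: they have to be found in the camera images.
- orange_tub: orange plastic food tub, rectangular, open on top, holding red chillies (to about 15 mm below the rim). Outside of the walls 130 mm in x by 88 mm in y, 60 mm high, walls 3 mm thick, with a bead 3 to 4 mm out round the rim. Loose, 0.2 to 0.7 kg. Origin: centre of its underside; z up, rim top at z = 60 mm; x and y run along its sides.
- pink_tub: pink plastic food tub, square, open on top, holding lemons (to about 15 mm below the rim). Outside of the walls 104 mm in x by 104 mm in y, 66 mm high, walls 3 mm thick, with a bead 3 to 4 mm out round the rim. Loose, 0.2 to 0.7 kg. Origin: centre of its underside; z up, rim top at z = 66 mm; x and y run along its sides.
- green_tub: green plastic food tub, large round, open on top, holding green olives (to about 15 mm below the rim). Outside of the walls 116 mm in diameter, 55 mm high, walls 3 mm thick, with a bead 3 to 4 mm out round the rim. Loose, 0.2 to 0.7 kg. Origin: centre of its underside; z up, rim top at z = 55 mm.
- blue_tub: blue plastic food tub, small round, open on top, holding garlic bulbs (to about 15 mm below the rim). Outside of the walls 88 mm in diameter, 62 mm high, walls 3 mm thick, with a bead 3 to 4 mm out round the rim. Loose, 0.2 to 0.7 kg. Origin: centre of its underside; z up, rim top at z = 62 mm.
- orange_lid: orange plastic lid, rectangular, right way up. Plate 140 mm in x by 98 mm in y, at z = 10 to 13 mm; below it a plug 114 by 72 mm (5 mm play to the tub's walls); on top, central, a bar grip 50 mm in x, 16 mm in y, 20 mm high (z = 13 to 33 mm). 40 to 100 g. Origin: centre of the plug's underside; it fits turned 0 or 180 deg to the tub. Fully home its origin is 50 mm above the orange tub's.
- pink_lid: pink plastic lid, square, right way up. Plate 114 mm in x by 114 mm in y, at z = 10 to 13 mm; below it a plug 88 by 88 mm (5 mm play to the tub's walls); on top, central, a bar grip 50 mm in x, 16 mm in y, 20 mm high (z = 13 to 33 mm). 40 to 100 g. Origin: centre of the plug's underside; it fits turned 0, 90, 180 or 270 deg to the tub. Fully home its origin is 56 mm above the pink tub's.
- green_lid: green plastic lid, large round, right way up. Plate 126 mm in diameter, at z = 10 to 13 mm; below it a plug 100 mm in diameter (5 mm play to the tub's walls); on top, central, a round knob 26 mm in diameter, 20 mm high (z = 13 to 33 mm). 40 to 100 g. Origin: centre of the plug's underside. Fully home its origin is 45 mm above the green tub's.
- blue_lid: blue plastic lid, small round, right way up. Plate 98 mm in diameter, at z = 10 to 13 mm; below it a plug 72 mm in diameter (5 mm play to the tub's walls); on top, central, a round knob 26 mm in diameter, 20 mm high (z = 13 to 33 mm). 40 to 100 g. Origin: centre of the plug's underside. Fully home its origin is 52 mm above the blue tub's.
- red_jar: bystander: closed glass jar of red preserves with a brass lid, 60 mm in diameter, 85 mm high, stands on the bench among the work; origin: centre of its underside
- yellow_jar: bystander: closed glass jar of yellow preserves with a brass lid, 66 mm in diameter, 90 mm high, stands at the far side of the work; origin: centre of its underside
Not all that is in view belongs to the job. What is shaped like the pink_lid but black or red is not meant.

How it is judged:
By the outcome, as a careful person would: the job done as asked, in the order asked, and still so for the second after the job is handed in, with the robot touching nothing.
It also fails if it takes over 96 s, if anything falls off the work surface, if the arm or the gripper's body presses on something with over 40 N, if the wrist force passes 120 N, or if a joint passes its speed limit or range.

## Robot

A 6-joint arm with a two-finger parallel gripper is mounted at the origin on the work surface. World frame = base frame: x ahead of the robot, y to its left, z up, the work surface at z = 0. Lengths are in m, angles in rad, forces in N, time in s.
With the tool pointing down it reaches from about 0.35 to 0.975 m from the base axis. Payload 4.9 kg.
Tool frame: the origin (TCP) lies at the very end of the fingers, on their centre line; the grasp point (between the pads) lies 19 mm behind it (manip.hold_point_z is the distance from the TCP to the grasp point, in m); y points along the fingers, z is the direction in which the jaws open and shut, and the axes are right-handed (so a half turn about y gives the same grasp; the last joint's range is limited). The gripper opens to 85 mm and grips with 20 to 120 N. Pads are 22 mm wide; open, the fingers measure 114 mm over their backs; the gripper's body (76 mm by 85 mm) begins 54 mm behind the grasp point. The pads swing forward as they close: fully open they stand 13 mm farther back than shut.
Start: joints at [1.182, 0.053, 1.613, -0, 1.476, -0.119], TCP at [0.167, 0.602, 0.201] pointing down, gripper open.
Joint ranges: [-3.01, 3.01], [-1.01, 2.22], [0.06, 2.58], [-1.02, 4.17], [0.09, 2.62], [-3.14, 3.14]. Speed limits (rad/s): [2.57, 2.57, 3.14, 3.14, 3.14, 3.14].

## Interface

Orientations are given as a unit quaternion [w, x, y, z].
In Python, from plant import manip gives the robot as it stands.
- The arm moves only by the tool servo_tool, never from a script. Its argument "deltas" is one flat list of numbers, 6 for each row, row after row: the shift along the tool's x, y, z in units of 0.03 m (1.0 is 0.03 m), then the turn, a rotation vector about the tool's x, y, z in units of 0.1 rad (1.0 is 0.1 rad). In form: [x, y, z, rx, ry, rz, x, y, z, rx, ry, rz, ...]. A call has 1 to 12 rows; each row shifts and turns the commanded pose from where the row before left it, along the tool's axes as they then stand; what a row does not reach is not made up. A row lasts 1/8 s, in which the tool goes at most 62.5 mm and 10.7 degrees, less where a joint would pass 70% of its speed; a pose out of reach is approached as far as the arm can. A call with a number of a shift or a turn outside -1 to 1 is refused whole. A call with a gripper value outside its range is refused whole. "grip" is the gripper command: -1 is shut, 1 is fully open, values between are in proportion, set as the call begins (left out, the last holds). The fingers move at their own pace and stop on an object; the grip force is fixed at half the most. Time passes only in rows, so rows that do not move let the fingers close. It gives the time, the measured TCP pose, the force and the opening at its end, in the units of the state.
- manip.state(): the state, without advancing time (a new reading comes with each control period).
- manip.grab_frame(name): name is "scene" or "top"; returns a dict with "image" (420x560x3 uint8, red, green, blue), "range_z" (420x560 float32, m along the optical axis (not along the pixel's ray), 0 where there is no reading), "fx", "fy", "cx", "cy" (pixels), "world_to_cam" (4x4, takes a point from world to camera coordinates). Camera axes: x right, y down, z forward; pixel columns grow to the right and rows downward; lengths in m; the calibration is good to about 2 mm. A picture is of the moment at which its call begins.
- manip.job_done(): hands the job in, once; it reports no verdict.
The state is a dict: "time": time; "joint_pos": joint angles; "joint_vel": joint speeds; "joint_efforts": joint torques, N m; "tool_pos": TCP position; "tool_rot": TCP orientation; "contact_force": force on the tool from outside, world axes, zero at the start; "ft_torque": the same for the moment, N m; "gripper_width": opening from 0.0 (shut) to 1.0 (fully open).
Only numpy, scipy, OpenCV 4.12 (cv2) and the standard library are available. Lean on these libraries where they do the work, as an engineer would, in place of code of your own. Each camera call takes 0.05 s, during which the arm holds its last target. There are 200 camera calls.

## Working session

There is one attempt and no reset: what is moved stays moved. The work goes in short steps, Python scripts to look and compute and a tool call to move; the robot and the scene stay as the last step left them, time stands still between calls to the robot, and variables do not carry over. Pictures are saved under pics/ and viewed, about 12 in all and at most 16, crops included, and the job is handed in when it is done.

Besides the shell and the picture viewer there is one more tool, called after ">>>" as name(argument=value, ...), one argument or row to a line, values as JSON. servo_tool: Moves the arm, as the interface text tells. Its arguments: {"type":"object","properties":{"deltas":{"type":"array"},"grip":{"type":"number"}},"required":["deltas"]}

```bash
ls; mkdir -p pics
python3 - <<'E'
from plant import manip
import cv2,numpy as np
s=manip.state();print({k:np.round(v,3) for k,v in s.items()})
for n in("top","scene"):
    f=manip.grab_frame(n);cv2.imwrite(f"pics/{n}0.png",f["image"][:,:,::-1]);np.savez(f"{n}0.npz",**f)
    print(n,f["fx"],f["fy"],f["cx"],f["cy"],np.round(f["world_to_cam"],3).tolist())
E
```

```text
pics
{'time': np.float64(0.0), 'joint_pos': array([ 1.182,  0.053,  1.614,  0.   ,  1.476, -0.119]), 'joint_vel': array([-0.   , -0.   , -0.   ,  0.001,  0.001,  0.001]), 'joint_efforts': array([ 0.0000e+00, -3.9369e+01, -3.7017e+01, -0.0000e+00,  7.0000e-03,
       -0.0000e+00]), 'tool_pos': array([0.166, 0.602, 0.2  ]), 'tool_rot': array([-0.7  ,  0.701, -0.095,  0.095]), 'contact_force': array([0.289, 0.048, 0.588]), 'ft_torque': array([-0.009, -0.056,  0.061]), 'gripper_width': np.float64(0.998)}
top 447.63310769568807 447.63310769568807 274.44442267830925 209.50654756602063 [[0.009, -1.0, 0.018, -0.095], [-0.996, -0.011, -0.09, 0.564], [0.09, -0.017, -0.996, 1.327], [0.0, 0.0, 0.0, 1.0]]
scene 476.416181374614 476.416181374614 285.8676029349955 204.16085167289938 [[-0.867, 0.498, -0.016, 0.559], [0.279, 0.459, -0.843, -0.111], [-0.413, -0.736, -0.537, 1.365], [0.0, 0.0, 0.0, 1.0]]
```

View pics/top0.png

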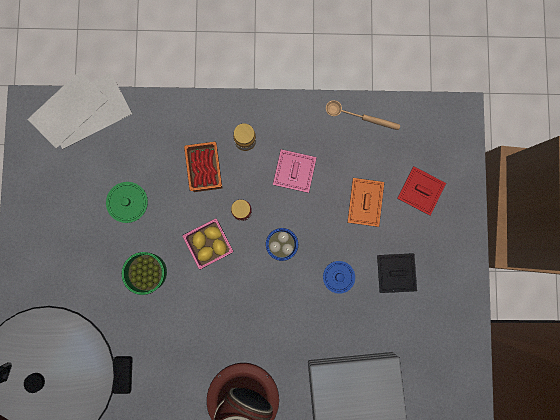

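View pics/scene0.png

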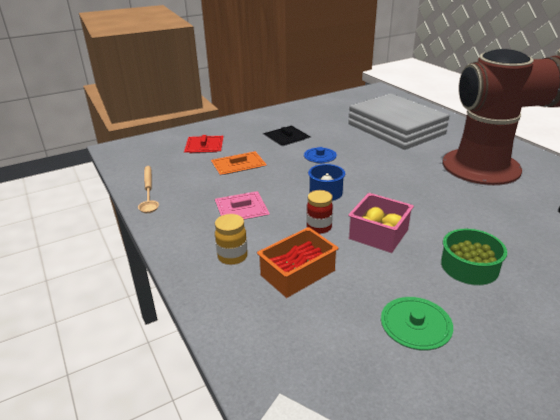

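```bash
cat > vis.py <<'E'
import numpy as np,cv2
HT={'orange':.060,'pink':.066,'green':.055,'blue':.062}
def ray(f,uv,z):
    uv=np.asarray(uv,float).reshape(-1,2);T=f["world_to_cam"];R=T[:3,:3];c=-R.T@T[:3,3]
    d=np.c_[(uv[:,0]-f["cx"])/f["fx"],(uv[:,1]-f["cy"])/f["fy"],np.ones(len(uv))]@R
    return (c+d*((z-c[2])/d[:,2])[:,None])[:,:2]
def pix(f,p):
    T=f["world_to_cam"];q=T[:3,:3]@p+T[:3,3];return f["fx"]*q[0]/q[2]+f["cx"],f["fy"]*q[1]/q[2]+f["cy"]
def mask(f,col):
    h=cv2.cvtColor(f["image"],cv2.COLOR_RGB2HSV).astype(int);H,S,V=h[...,0],h[...,1],h[...,2]
    lo,hi={'orange':(6,17),'pink':(155,174),'green':(55,80),'blue':(105,125)}[col]
    return ((H>=lo)&(H<=hi)&(S>(110 if col!='pink' else 80))&(V>60)).astype(np.uint8)
def blobs(f,col,amin=250):
    m=cv2.morphologyEx(mask(f,col),cv2.MORPH_CLOSE,np.ones((3,3)))
    cs,_=cv2.findContours(m,cv2.RETR_EXTERNAL,cv2.CHAIN_APPROX_NONE)
    return [c for c in cs if cv2.contourArea(c)>amin]
def fit(f,c,z):
    P=ray(f,c.reshape(-1,2),z)*1000
    (a,b),(w,h),t=cv2.minAreaRect(P.astype(np.float32))
    e=cv2.fitEllipse(P.astype(np.float32))
    return (a,b),(w,h),t,e[0],e[1]
E
python3 - <<'E'
from vis import *
f=dict(np.load("top0.npz"))
for col in HT:
    for c in blobs(f,col):
        m=c.reshape(-1,2).mean(0)
        print(col,m.round(),cv2.contourArea(c))
        for n,z in(("lid",.013),("tub",HT[col])): print("   ",n,[np.round(v,1).tolist() for v in fit(f,c,z)])
r=f["range_z"]
T=np.linalg.inv(f["world_to_cam"])
for u,v in((45,340),(100,370),(122,375),(35,382),(244,137),(241,209),(60,300)):
    z=r[v,u];p=T@[ (u-f["cx"])/f["fx"]*z,(v-f["cy"])/f["fy"]*z,z,1];print((u,v),p[:3].round(3))
i=cv2.cvtColor(f["image"],cv2.COLOR_RGB2BGR)[125:305,90:450];cv2.imwrite("pics/crop.png",cv2.resize(i,None,fx=2.2,fy=2.2,interpolation=cv2.INTER_CUBIC))
E
```

```text
orange [366. 202.] 1362.0
    lid [[592.9, -368.8], [98.0, 139.7], 82.8, [592.7, -368.8], [109.9, 165.2]]
    tub [[587.7, -358.4], [94.7, 134.8], 82.8, [587.5, -358.3], [106.1, 159.5]]
orange [512. 220.] 1124.0
    lid [[576.9, -874.8], [198.6, 379.7], 85.5, [607.3, -916.5], [281.3, 490.5]]
    tub [[572.3, -846.8], [191.8, 366.6], 85.5, [601.6, -887.2], [271.6, 473.6]]
orange [203. 167.] 1435.0
    lid [[696.5, 132.5], [147.5, 99.5], 8.5, [697.9, 132.7], [111.8, 170.2]]
    tub [[687.7, 125.6], [142.4, 96.1], 8.5, [689.1, 125.8], [108.0, 164.3]]
pink [207. 243.] 1387.5
    lid [[461.5, 112.4], [115.6, 114.3], 27.9, [461.3, 112.5], [132.1, 132.8]]
    tub [[460.8, 105.4], [111.1, 109.9], 27.9, [460.6, 105.6], [127.0, 127.6]]
pink [294. 171.] 1274.5
    lid [[687.1, -149.6], [113.7, 113.4], 78.0, [686.9, -149.5], [130.5, 131.3]]
    tub [[677.6, -146.4], [109.3, 108.9], 78.0, [677.4, -146.3], [125.4, 126.2]]
green [142. 273.] 1353.5
    lid [[371.4, 305.3], [123.9, 122.6], 46.2, [371.1, 304.7], [123.5, 124.0]]
    tub [[373.6, 293.8], [120.1, 118.8], 46.2, [373.3, 293.3], [119.6, 120.2]]
green [126. 202.] 1268.5
    lid [[584.9, 361.3], [122.2, 120.9], 46.2, [584.6, 361.2], [122.0, 122.5]]
    tub [[580.5, 348.1], [118.4, 117.1], 46.2, [580.2, 348.0], [118.3, 118.7]]
blue [339. 277.] 769.5
    lid [[365.0, -284.8], [92.8, 94.1], 0.4, [364.4, -285.2], [93.8, 94.8]]
    tub [[367.8, -276.9], [89.4, 90.7], 0.4, [367.2, -277.3], [90.4, 91.4]]
blue [282. 244.] 782.0
    lid [[461.2, -111.8], [96.8, 94.1], 0.6, [461.4, -112.0], [95.2, 96.2]]
    tub [[460.5, -110.2], [93.3, 90.7], 0.6, [460.7, -110.4], [91.7, 92.7]]
(45, 340) [0.195 0.528 0.128]
(100, 370) [0.113 0.383 0.113]
(122, 375) [0.093 0.331 0.087]
(35, 382) [0.094 0.534 0.159]
(244, 137) [0.771 0.003 0.088]
(241, 209) [0.56  0.009 0.081]
(60, 300) [0.288 0.551 0.001]
```

View pics/crop.png

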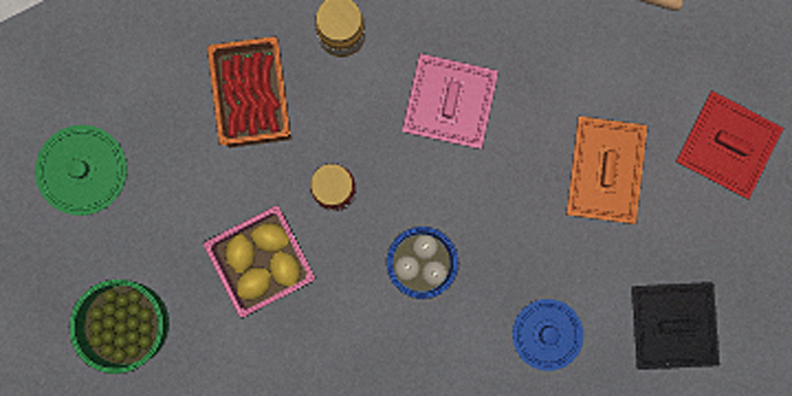

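```bash
cat >> vis.py <<'E'
def wpts(f):
    z=f["range_z"];v,u=np.indices(z.shape);T=np.linalg.inv(f["world_to_cam"])
    P=np.stack([(u-f["cx"])/f["fx"]*z,(v-f["cy"])/f["fy"]*z,z,np.ones_like(z)],-1)@T.T
    return P[...,:3]
def rim(f,col,near,z,tol=.006,r=.11):
    "colour pixels of the near blob whose measured height is about z, cast onto plane z"
    P=wpts(f);m=(mask(f,col)>0)&(abs(P[...,2]-z)<tol)&(np.hypot(P[...,0]-near[0],P[...,1]-near[1])<r)
    v,u=np.nonzero(m);Q=(ray(f,np.c_[u,v],z)*1000).astype(np.float32)
    return cv2.minAreaRect(Q),cv2.fitEllipse(cv2.convexHull(Q)),len(Q),cv2.minEnclosingCircle(Q)
E
python3 - <<'E'
from vis import *
N={'orange':((.593,-.369),(.688,.126)),'pink':((.687,-.15),(.461,.105)),'green':((.585,.361),(.373,.293)),'blue':((.365,-.285),(.461,-.11))}
for n in("top","scene"):
  f=dict(np.load(n+"0.npz"))
  for c in N:
    for k,z in((0,.013),(1,HT[c])):
      try:
        a,e,l,q=rim(f,c,N[c][k],z);print(n,c,"lid tub".split()[k],l,[np.round(v,1).tolist() for v in a],"ell",np.round(e[0],1),np.round(e[1],1))
      except Exception as x: print(n,c,k,x)
E
```

```text
top orange lid 1257 [[592.9, -368.9], [97.7, 140.0], 82.6] ell [ 592.9 -369.6] [111.9 206.9]
top orange tub 355 [[689.7, 126.0], [137.9, 95.9], 8.5] ell [690.  127.9] [125.7 169.3]
top pink lid 1145 [[687.1, -149.6], [113.7, 113.4], 78.0] ell [ 685.3 -149.8] [139.8 147. ]
top pink tub 312 [[460.8, 105.4], [110.7, 110.2], 28.1] ell [461.6 105.5] [120.9 180.8]
top green lid 1169 [[584.9, 361.3], [122.1, 121.0], 46.6] ell [584.6 361. ] [123.3 124.3]
top green tub 277 [[373.6, 293.8], [120.1, 118.8], 46.2] ell [373.2 293.4] [120.8 121.5]
top blue lid 692 [[365.0, -284.8], [92.8, 94.0], 0.4] ell [ 364.4 -285.2] [94.6 96.1]
top blue tub 211 [[460.5, -110.2], [93.3, 90.7], 0.6] ell [ 460.7 -110.4] [93. 94.]
scene orange lid 657 [[597.2, -359.5], [99.0, 138.3], 82.5] ell [ 600.6 -360.9] [115.  188.7]
scene orange tub 665 [[693.1, 132.0], [138.8, 97.4], 8.5] ell [694.2 133.5] [122.8 180.9]
scene pink lid 835 [[690.2, -142.9], [113.5, 112.1], 78.2] ell [ 683.2 -146.5] [121.3 151.6]
scene pink tub 450 [[465.4, 111.9], [114.8, 111.6], 28.3] ell [464.8 112.5] [132.9 150.6]
scene green lid 2713 [[586.1, 364.0], [124.3, 122.9], 43.8] ell [586.  364.3] [123.7 124.8]
scene green tub 513 [[378.3, 299.1], [121.3, 122.2], 58.9] ell [378.2 298.8] [120.7 124.6]
scene blue lid 336 [[370.3, -276.4], [91.9, 92.1], 58.3] ell [ 369.4 -277.9] [93.4 96.4]
scene blue tub 195 [[466.5, -101.7], [95.1, 92.2], 58.4] ell [ 466.7 -101.5] [92.1 97.9]
```

```bash
cat > nav.py <<'E'
import sys,numpy as np
from scipy.spatial.transform import Rotation as Ro
from plant import manip
def nav(x,y,z,jaw=None):
    s=manip.state();R=Ro.from_quat(np.roll(s["tool_rot"],-1)).as_matrix()
    a=np.degrees(np.arctan2(R[1,2],R[0,2]));p=s["tool_pos"]
    print("t %.2f tcp"%s["time"],p.round(4),"jaw %.1f"%a,"tilt",R[:,1].round(3),"F",np.round(s["contact_force"],1),"w %.3f"%s["gripper_width"],"j",s["joint_pos"].round(2))
    if jaw is not None:
        d=(jaw-a+90)%180-90; ry=-np.radians(d)/.1   # tool y points down
        print("turn deg %.1f -> ry units %.2f"%(d,ry)); b=np.radians(a+d)
        Z=np.array([np.cos(b),np.sin(b),0]);Y=np.array([0,0,-1.]);Rn=np.c_[np.cross(Y,Z),Y,Z]
        print("shift BEFORE turn",(R.T@(np.array([x,y,z])-p)/.03).round(3)); print("shift AFTER turn",(Rn.T@(np.array([x,y,z])-p)/.03).round(3))
    else: print("shift",(R.T@(np.array([x,y,z])-p)/.03).round(3))
if __name__=="__main__": nav(*map(float,sys.argv[1:]))
E
python3 nav.py .586 .363 .12
```

```text
t 0.10 tcp [0.1663 0.6018 0.1998] jaw 74.5 tilt [-0.001 -0.002 -1.   ] F [-0.3 -0.8 -0.2] w 1.000 j [ 1.18  0.05  1.61  0.    1.48 -0.12]
shift [15.605  2.662 -3.939]
```

>>> servo_tool(
  deltas=[0.9,-0.5,0,0,0,0,0.9,-0.5,0,0,0,0,0.9,0,-0.2,0,0,0,0.9,0,-0.2,0,0,0,0.9,0,-0.2,0,0,0,0.9,0,-0.2,0,0,0,0.9,0,-0.2,0,0,0,0.9,0,-0.4,0,0,0,0.9,0,-0.4,0,0,0,0.9,0.3,-0.4,0,0,0,0.9,0.3,-0.4,0,0,0,0.9,0.4,-0.4,0,0,0],
)

```text
time: 1.6
tool_pos: [0.4554, 0.4285, 0.2002]
tool_rot: [-0.701, 0.701, -0.095, 0.095]
contact_force: [-0.2, 0.2, 0.4]
gripper_width: 1.002
```

```bash
python3 nav.py .586 .363 .06
```

```text
t 1.60 tcp [0.4554 0.4285 0.2002] jaw 74.5 tilt [-0. -0. -1.] F [-0.2  0.2  0.4] w 1.002 j [ 0.64  0.05  1.61  0.    1.48 -0.66]
shift [ 4.778  4.674 -0.944]
```

>>> servo_tool(
  deltas=[0.8,0.6,-0.1,0,0,0,0.8,0.8,-0.2,0,0,0,0.8,0.8,-0.2,0,0,0,0.8,0.8,-0.2,0,0,0,0.8,0.8,-0.1,0,0,0,0.78,0.6,-0.14,0,0,0,0,0,0,0,0,0],
  grip=0.2,
)

```text
time: 2.48
tool_pos: [0.585, 0.3623, 0.0653]
tool_rot: [-0.7, 0.702, -0.097, 0.094]
contact_force: [-1.0, 0.0, 0.3]
gripper_width: 0.599
```

```bash
python3 nav.py .586 .363 .0165
python3 - <<'E'
from plant import manip
import cv2,numpy as np
o=[]
for n in("top","scene"):
    f=manip.grab_frame(n);np.savez(n+"1.npz",**f);i=f["image"][:,:,::-1]
    i=i[150:260,60:200] if n=="top" else i[230:400,340:556]
    o.append(cv2.resize(i,(400,315),interpolation=cv2.INTER_CUBIC))
cv2.imwrite("pics/g1.png",np.hstack(o))
E
```

```text
t 2.48 tcp [0.585  0.3623 0.0653] jaw 74.4 tilt [-0.005 -0.002 -1.   ] F [-1.   0.   0.3] w 0.599 j [ 0.45  0.31  1.56  0.    1.28 -0.85]
shift [0.032 1.626 0.035]
```

View pics/g1.png

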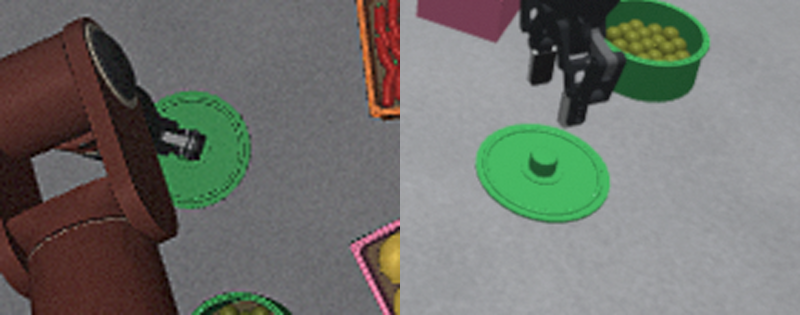

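The fingers (top crop ~180,145) straddle the green knob's line; descending on it.

>>> servo_tool(
  deltas=[0.03,0.5,0.03,0,0,0,0,0.5,0,0,0,0,0,0.4,0,0,0,0,0,0.2,0,0,0,0,0,0,0,0,0,0],
)

```text
time: 3.2
tool_pos: [0.5862, 0.3643, 0.0201]
tool_rot: [-0.7, 0.701, -0.095, 0.095]
contact_force: [-0.2, 0.1, -0.4]
gripper_width: 0.601
```

>>> servo_tool(
  deltas=[0,0,0,0,0,0,0,0,0,0,0,0,0,0,0,0,0,0,0,0,0,0,0,0,0,0,0,0,0,0,0,0,0,0,0,0],
  grip=-1,
)

```text
time: 3.95
tool_pos: [0.5867, 0.3645, 0.0209]
tool_rot: [-0.701, 0.701, -0.095, 0.095]
contact_force: [-0.1, -0.5, -0.1]
gripper_width: 0.001
```

>>> servo_tool(
  deltas=[0,-0.5,0,0,0,0,0,-1,0,0,0,0,0,-1,0,0,0,0,0,-1,0,0,0,0,0,-1,0,0,0,0,0,0,0,0,0,0],
)

```text
time: 4.7
tool_pos: [0.5889, 0.3656, 0.1611]
tool_rot: [0.702, -0.699, 0.093, -0.098]
contact_force: [0.4, 0.2, -0.2]
gripper_width: -0.004
```

```bash
python3 nav.py .376 .296 .15
```

```text
t 4.70 tcp [0.5889 0.3656 0.1611] jaw 74.5 tilt [ 0.007  0.004 -1.   ] F [ 0.4  0.2 -0.2] w -0.004 j [ 0.45  0.23  1.49 -0.    1.42 -0.85]
shift [-6.225  0.31  -4.129]
```

Run:
```python
from vis import *
from plant import manip
o=[]
for n in("top","scene"):
    f=manip.grab_frame(n);np.savez(n+"2.npz",**f);i=f["image"][:,:,::-1]
    try:
        a,e,l,q=rim(f,'green',(.587,.363),.013);print(n,l,a,e)
    except Exception as x: print(x)
    s=manip.state();print(n,pix(f,s["tool_pos"]),pix(f,[.586,.363,.033]))
    i=i[150:260,60:200] if n=="top" else i[180:400,310:556]
    o.append(cv2.resize(i,(400,360),interpolation=cv2.INTER_CUBIC))
cv2.imwrite("pics/g2.png",np.hstack(o))
```

```text
top 1102 ((584.9328002929688, 361.25750732421875), (122.21624755859375, 120.87187194824219), 46.22649383544922) ((584.5353393554688, 360.86224365234375), (123.45756530761719, 124.0912857055664), 150.35122680664062)
top (np.float64(108.24911121886188), np.float64(194.91755628544743)) (np.float64(123.6192902480351), np.float64(200.58593539033706))
scene 2719 ((586.1130981445312, 363.9690246582031), (124.3174057006836, 122.93058776855469), 43.781490325927734) ((585.9471435546875, 364.2043762207031), (123.69242858886719, 124.8037109375), 148.91677856445312)
scene (np.float64(427.46970859316866), np.float64(258.6565884986501)) (np.float64(417.0607525871853), np.float64(312.82073493901544))
```

View pics/g2.png

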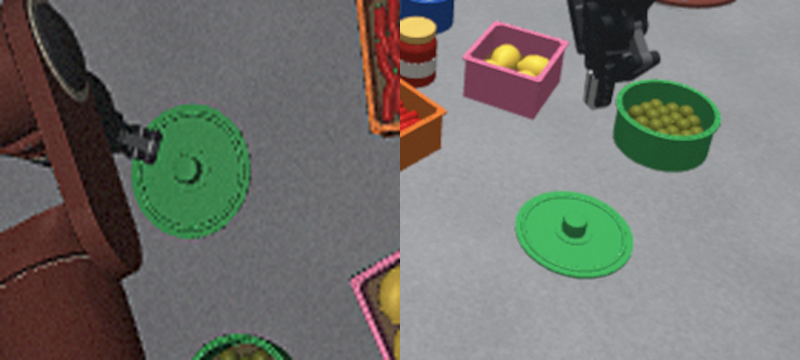

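Run:
```python
from vis import *
from plant import manip
p=manip.state()["tool_pos"];print(p)
for n in("top","scene"):
    f=dict(np.load(n+"2.npz"));P=wpts(f)
    m=(np.linalg.norm(P-p,axis=-1)<.07)&(P[...,2]>.09)&(f["range_z"]>0)
    v,u=np.nonzero(m);Q=P[m];o=np.argsort(Q[:,2])[:25]
    print(n,len(Q));print(np.c_[u[o],v[o],(Q[o]*1000).round()].astype(int)[::2].tolist())
```

```text
[0.586658   0.36448884 0.15614682]
top 1
[[102, 196, 577, 359, 219]]
scene 303
[[429, 247, 594, 369, 186], [435, 246, 586, 374, 188], [431, 246, 591, 371, 188], [436, 245, 584, 374, 189], [437, 245, 583, 375, 189], [429, 246, 596, 371, 190], [430, 246, 595, 372, 190], [427, 246, 600, 370, 191], [425, 245, 601, 367, 191], [426, 246, 602, 370, 192], [422, 240, 598, 356, 193], [425, 244, 601, 367, 193], [427, 245, 601, 370, 193]]
```

Run:
```python
from vis import *
from plant import manip
for k,p in((0,(.1663,.6018,.1998)),(1,(.585,.3623,.0653))):
    f=dict(np.load("scene%d.npz"%k));P=wpts(f);p=np.array(p);print(pix(f,p))
    m=(np.linalg.norm(P-p,axis=-1)<.075)&(P[...,2]>.03)&(f["range_z"]>0)&(f["image"].max(-1)<90)
    v,u=np.nonzero(m);Q=P[m];o=np.argsort(Q[:,2])[:25]
    print(len(Q),np.c_[u[o],v[o],(Q[o]*1000).round()].astype(int)[::2].tolist())
f=manip.grab_frame("scene");s=manip.state();print(s["tool_pos"],s["joint_pos"]);i=f["image"][160:300,360:520,::-1].copy()
u,v=pix(f,s["tool_pos"]);cv2.drawMarker(i,(int(u-360),int(v-160)),(0,0,255),0,6)
cv2.imwrite("pics/tip.png",cv2.resize(i,None,fx=4,fy=4))
```

```text
(np.float64(739.9461708387021), np.float64(231.6246459015278))
0 []
(np.float64(419.69034785649876), np.float64(298.8473596545402))
311 [[411, 316, 598, 361, 30], [414, 275, 582, 339, 100], [413, 275, 584, 338, 101], [411, 275, 588, 337, 102], [415, 274, 581, 339, 102], [420, 273, 572, 342, 103], [414, 274, 583, 339, 103], [416, 274, 580, 341, 103], [413, 274, 585, 339, 104], [417, 273, 578, 341, 104], [410, 274, 590, 337, 105], [429, 296, 602, 394, 105], [420, 272, 573, 342, 106]]
[0.58602586 0.36417967 0.15474213] [ 4.48276858e-01  2.33168795e-01  1.49179477e+00  1.82918270e-05
  1.41834474e+00 -8.52673355e-01]
```

View pics/tip.png

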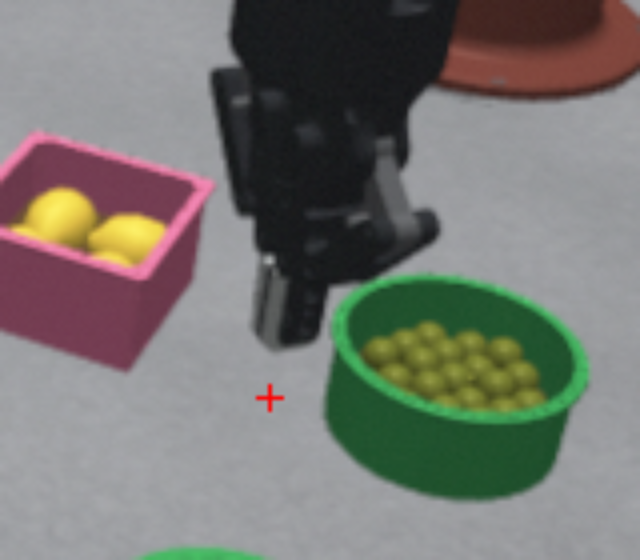

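The scene crop shows the shut fingertips (about (431,247) px) some 25 mm above where the reported TCP projects. So I missed above the knob. I'll go lower and watch the force.

>>> servo_tool(
  deltas=[0,1,0,0,0,0,0,1,0,0,0,0,0,1,0,0,0,0,0,1,0,0,0,0,0,0.5,0,0,0,0,0,0.3,0,0,0,0,0,0,0,0,0,0],
  grip=0.2,
)

```text
time: 5.72
tool_pos: [0.5865, 0.3644, 0.0115]
tool_rot: [-0.701, 0.701, -0.095, 0.095]
contact_force: [-0.5, -0.3, -0.5]
gripper_width: 0.601
```

>>> servo_tool(
  deltas=[0,0.15,0,0,0,0,0,0.15,0,0,0,0,0,0,0,0,0,0],
)

```text
time: 6.1
tool_pos: [0.5865, 0.3644, 0.0028]
tool_rot: [-0.701, 0.701, -0.095, 0.095]
contact_force: [1.1, -0.2, -0.4]
gripper_width: 0.601
```

Run:
```python
from vis import *
from plant import manip
f=manip.grab_frame("scene");s=manip.state();print(s["tool_pos"],s["contact_force"]);i=f["image"][210:370,340:520,::-1].copy()
u,v=pix(f,s["tool_pos"]);cv2.drawMarker(i,(int(u-340),int(v-210)),(0,0,255),0,6)
cv2.imwrite("pics/tip2.png",cv2.resize(i,None,fx=3.5,fy=3.5))
```

```text
[0.58663923 0.36446958 0.00291894] [-0.01530973  0.04660394  0.10887222]
```

View pics/tip2.png

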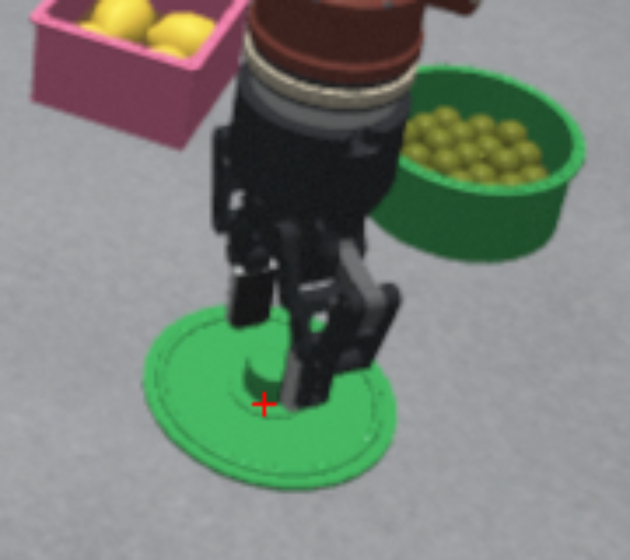

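>>> servo_tool(
  deltas=[0,0.15,0,0,0,0,0,0.15,0,0,0,0,0,0.07,0,0,0,0,0,0,0,0,0,0],
)

```text
time: 6.65
tool_pos: [0.5864, 0.3644, -0.0087]
tool_rot: [-0.701, 0.701, -0.095, 0.095]
contact_force: [-0.2, 0.0, 0.1]
gripper_width: 0.601
```

>>> servo_tool(
  deltas=[0,0,0,0,0,0,0,0,0,0,0,0,0,0,0,0,0,0,0,0,0,0,0,0,0,0,0,0,0,0],
  grip=-1,
)

```text
time: 7.28
tool_pos: [0.5871, 0.3647, -0.0076]
tool_rot: [0.701, -0.701, 0.095, -0.095]
contact_force: [-0.6, 0.0, 4.5]
gripper_width: 0.269
```

>>> servo_tool(
  deltas=[0,-0.3,0,0,0,0,0,-1,0,0,0,0,0,-1,0,0,0,0,0,-1,0,0,0,0,0,-0.9,0,0,0,0,0,0,0,0,0,0],
)

```text
time: 8.02
tool_pos: [0.5882, 0.3653, 0.121]
tool_rot: [0.702, -0.7, 0.093, -0.097]
contact_force: [0.1, -0.1, -0.1]
gripper_width: 0.267
```

```bash
python3 nav.py .376 .297 .07
```

```text
t 8.03 tcp [0.5882 0.3653 0.121 ] jaw 74.5 tilt [ 0.005  0.002 -1.   ] F [ 0.1 -0.1 -0.1] w 0.267 j [ 0.45  0.26  1.52  0.    1.36 -0.85]
shift [-6.218  1.66  -4.086]
```

>>> servo_tool(
  deltas=[-0.6,0,-0.4,0,0,0,-0.8,0,-0.5,0,0,0,-0.8,0,-0.6,0,0,0,-0.8,0,-0.6,0,0,0,-0.8,0.3,-0.5,0,0,0,-0.8,0.3,-0.5,0,0,0,-0.8,0.3,-0.5,0,0,0,-0.5,0.3,-0.3,0,0,0,-0.32,0.3,-0.19,0,0,0,0,0,0,0,0,0,0,0,0,0,0,0],
)

```text
time: 9.4
tool_pos: [0.3747, 0.2962, 0.073]
tool_rot: [0.701, -0.701, 0.095, -0.095]
contact_force: [0.6, -0.5, -0.4]
gripper_width: 0.268
```

```bash
cat > hover.py <<'E'
import sys
from vis import *
from plant import manip
col,name=sys.argv[1:3];zoff=float(sys.argv[3]) if len(sys.argv)>3 else .008
s=manip.state();p=s["tool_pos"];z=p[2]+zoff+.013;print(p.round(4),"plate z",z.round(3))
o=[]
for n in("top","scene"):
    f=manip.grab_frame(n);np.savez("%s_%s.npz"%(n,name),**f)
    try:
        a,e,l,q=rim(f,col,p,z,.008);print(n,l,[np.round(v,1).tolist() for v in a],"ell",np.round(e[0],1),np.round(e[1],1))
    except Exception as x: print(n,x)
    u,v=map(int,pix(f,np.append(p[:2],z)));u=min(max(u,75),485);v=min(max(v,75),345);o.append(cv2.resize(f["image"][v-75:v+75,u-75:u+75,::-1],(390,390),interpolation=cv2.INTER_CUBIC))
cv2.imwrite("pics/%s.png"%name,np.hstack(o))
E
python3 hover.py green hg; python3 nav.py .376 .297 .07
```

```text
[0.3747 0.2962 0.073 ] plate z 0.094
top 748 [[383.2, 275.1], [124.0, 78.4], 25.9] ell [375. 293.] [117.6 123. ]
scene 1559 [[379.6, 302.9], [117.7, 123.3], 37.4] ell [377.6 300.8] [124.1 125.7]
t 9.50 tcp [0.375  0.2963 0.0734] jaw 74.5 tilt [ 0.001  0.001 -1.   ] F [-0.2  0.1 -2. ] w 0.269 j [ 0.51 -0.19  2.07 -0.    1.27 -0.79]
shift [0.024 0.113 0.031]
```

View pics/hg.png

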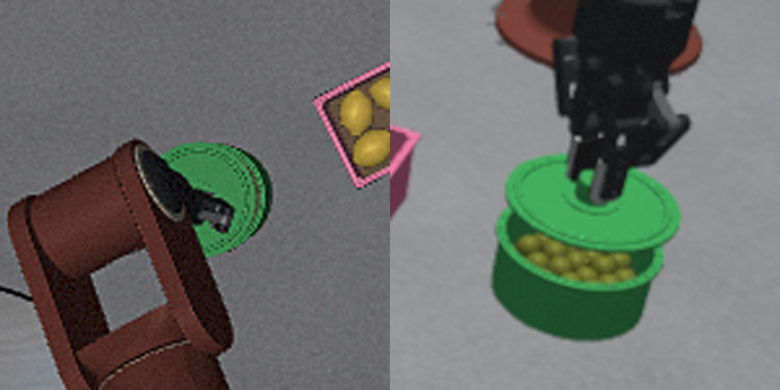

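Scene crop: lid (right half, ~595,200) hovers squarely over the olive tub; both views agree within ~2 mm. Lowering.

>>> servo_tool(
  deltas=[0,0.4,0,0,0,0,0,0.3,0,0,0,0,0,0.2,0,0,0,0,0,0.15,0,0,0,0,0,0.1,0,0,0,0,0,0,0,0,0,0],
)

```text
time: 10.25
tool_pos: [0.374, 0.2959, 0.0382]
tool_rot: [-0.701, 0.701, -0.095, 0.095]
contact_force: [1.1, 0.1, -0.6]
gripper_width: 0.266
```

>>> servo_tool(
  deltas=[0,0.03,0,0,0,0,0,0,0,0,0,0,0,0,0,0,0,0,0,0,0,0,0,0,0,-0.3,0,0,0,0,0,-0.7,0,0,0,0,0,-1,0,0,0,0,0,-1,0,0,0,0,0,-1,0,0,0,0,0,-0.5,0,0,0,0],
  grip=0.2,
)

```text
time: 11.5
tool_pos: [0.375, 0.2965, 0.1751]
tool_rot: [0.701, -0.7, 0.094, -0.096]
contact_force: [0.0, -0.9, 0.1]
gripper_width: 0.604
```

```bash
python3 nav.py .367 -.282 .15
python3 - <<'E'
from vis import *
from plant import manip
f=manip.grab_frame("scene");np.savez("scene_3.npz",**f)
P=wpts(f);c=(.376,.297)
m=(mask(f,'green')>0)&(np.hypot(P[...,0]-c[0],P[...,1]-c[1])<.06)&(P[...,2]>.05)
print("green plate z pct",np.percentile(P[...,2][m],[5,25,50,75,95]).round(4),rim(f,'green',c,.058)[:2])
f0=dict(np.load("scene0.npz"));P=wpts(f0);m=(mask(f0,'green')>0)&(np.hypot(P[...,0]-.586,P[...,1]-.363)<.06)
print("before, lid on bench",np.percentile(P[...,2][m],[5,50,95]).round(4))
E
```

```text
t 11.50 tcp [0.375  0.2965 0.1751] jaw 74.5 tilt [ 0.003  0.002 -1.   ] F [ 0.  -0.9  0.1] w 0.604 j [ 0.51 -0.3   1.98 -0.    1.46 -0.79]
shift [  4.88    0.8   -18.659]
green plate z pct [0.0547 0.056  0.0569 0.058  0.0727] (((377.66082763671875, 300.1065673828125), (128.2933807373047, 123.2346420288086), 38.73381423950195), ((377.7707824707031, 300.5391540527344), (124.34134674072266, 129.16357421875), 108.71961975097656))
before, lid on bench [0.0101 0.0121 0.0278]
```

Green lid's plate reads 57 mm (58 nominal), so it is home. Next is blue.

>>> servo_tool(
  deltas=[0.24,0,-0.93,0,0,0,0.24,0,-0.93,0,0,0,0.24,0,-0.93,0,0,0,0.24,0,-0.93,0,0,0,0.24,0,-0.93,0,0,0,0.24,0,-0.93,0,0,0,0.24,0,-0.93,0,0,0,0.24,0,-0.93,0,0,0,0.24,0,-0.93,0,0,0,0.24,0,-0.93,0,0,0,0.24,0,-0.93,0,0,0,0.24,0,-0.93,0,0,0],
)

```text
time: 13.05
tool_pos: [0.3675, -0.0505, 0.1713]
tool_rot: [0.701, -0.701, 0.096, -0.095]
contact_force: [1.0, -0.3, -0.0]
gripper_width: 0.603
```

>>> servo_tool(
  deltas=[0.24,0.3,-0.93,0,0,0,0.24,0.5,-0.93,0,0,0,0.24,0.5,-0.93,0,0,0,0.24,0.5,-0.93,0,0,0,0.24,0.5,-0.93,0,0,0,0.24,0.5,-0.93,0,0,0,0.24,0.5,-0.93,0,0,0,0.24,0.5,-0.9,0,0,0,0.1,0.3,0,0,0,0,0,0,0,0,0,0],
)

```text
time: 14.3
tool_pos: [0.3666, -0.2788, 0.0479]
tool_rot: [0.702, -0.7, 0.096, -0.094]
contact_force: [-0.1, 0.3, 0.6]
gripper_width: 0.598
```

```bash
python3 nav.py .367 -.281 -.006
```

```text
t 14.30 tcp [ 0.3666 -0.2788  0.0479] jaw 74.5 tilt [-0.002  0.003 -1.   ] F [-0.1  0.3  0.6] w 0.598 j [-0.81 -0.2   2.12  0.    1.23 -2.11]
shift [ 0.039  1.797 -0.072]
```

>>> servo_tool(
  deltas=[0.04,0.5,-0.07,0,0,0,0,0.5,0,0,0,0,0,0.4,0,0,0,0,0,0.25,0,0,0,0,0,0.12,0,0,0,0,0,0,0,0,0,0],
)

```text
time: 15.05
tool_pos: [0.3679, -0.2825, -0.0038]
tool_rot: [0.701, -0.701, 0.095, -0.095]
contact_force: [-0.0, 0.1, -0.1]
gripper_width: 0.599
```

>>> servo_tool(
  deltas=[0,0,0,0,0,0,0,0,0,0,0,0,0,0,0,0,0,0,0,0,0,0,0,0,0,0,0,0,0,0],
  grip=-1,
)

```text
time: 15.68
tool_pos: [0.3684, -0.2832, -0.0027]
tool_rot: [-0.7, 0.701, -0.095, 0.095]
contact_force: [-1.5, 1.1, 6.2]
gripper_width: 0.259
```

>>> servo_tool(
  deltas=[0,-0.3,0,0,0,0,0,-1,0,0,0,0,0,-1,0,0,0,0,0,-1,0,0,0,0,0,-0.6,0,0,0,0,0,0,0,0,0,0],
)

```text
time: 16.42
tool_pos: [0.3686, -0.2832, 0.1147]
tool_rot: [-0.7, 0.701, -0.094, 0.096]
contact_force: [-0.2, -0.2, -0.8]
gripper_width: 0.258
```

```bash
python3 nav.py .4647 -.1075 .085
```

```text
t 16.43 tcp [ 0.3686 -0.2832  0.1147] jaw 74.5 tilt [ 0.002 -0.002 -1.   ] F [-0.2 -0.2 -0.8] w 0.258 j [-0.82 -0.28  2.06  0.    1.35 -2.12]
shift [1.524 0.984 6.5  ]
```

>>> servo_tool(
  deltas=[0.2,0,0.8,0,0,0,0.2,0,0.9,0,0,0,0.2,0,0.9,0,0,0,0.2,0.2,0.9,0,0,0,0.2,0.2,0.9,0,0,0,0.2,0.2,0.9,0,0,0,0.2,0.2,0.7,0,0,0,0.12,0.2,0.5,0,0,0,0,0,0,0,0,0,0,0,0,0,0,0],
)

```text
time: 17.68
tool_pos: [0.4635, -0.1071, 0.083]
tool_rot: [-0.701, 0.701, -0.095, 0.095]
contact_force: [0.7, 0.8, -0.0]
gripper_width: 0.254
```

```bash
python3 hover.py blue hb .003
python3 - <<'E'
from vis import *
for n in("top_hb","scene_hb"):
    f=dict(np.load(n+".npz"));P=wpts(f);m=(mask(f,'blue')>0)&(P[...,2]>.075)&(np.hypot(P[...,0]-.465,P[...,1]+.107)<.08);print(np.percentile(P[...,2][m],[5,50,95]).round(4))
E
```

```text
[ 0.4635 -0.1071  0.083 ] plate z 0.099
top 71 [[446.9, -81.0], [92.5, 37.4], 27.9] ell [ 458.1 -102.1] [85.  93.4]
scene 499 [[465.7, -98.0], [92.4, 93.3], 58.3] ell [465.5 -99.3] [ 94.8 100.5]
[0.0958 0.0993 0.1043]
[0.0946 0.097  0.1046]
```

View pics/hb.png

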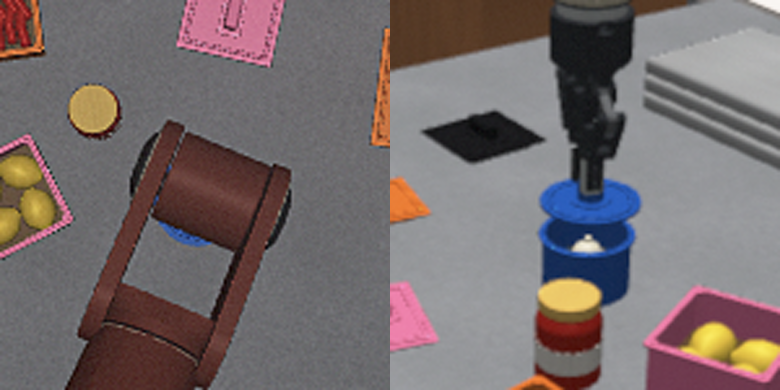

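Scene crop: blue lid (~591,200) hovers over the tub (~588,240), about 2 mm to the right. I'll correct and lower.

```bash
python3 nav.py .4653 -.1081 .0505
```

```text
t 17.77 tcp [ 0.4638 -0.1074  0.0835] jaw 74.5 tilt [ 0. -0. -1.] F [-0.2 -0.1 -0.8] w 0.260 j [-0.38 -0.21  2.06 -0.    1.29 -1.68]
shift [ 0.056  1.1   -0.01 ]
```

>>> servo_tool(
  deltas=[0.06,0.3,-0.01,0,0,0,0,0.3,0,0,0,0,0,0.25,0,0,0,0,0,0.15,0,0,0,0,0,0.1,0,0,0,0,0,0,0,0,0,0],
)

```text
time: 18.52
tool_pos: [0.4654, -0.1074, 0.0501]
tool_rot: [0.701, -0.701, 0.095, -0.095]
contact_force: [-1.1, 0.3, -0.8]
gripper_width: 0.254
```

>>> servo_tool(
  deltas=[0,0.04,0,0,0,0,0,0.03,0,0,0,0,0,0,0,0,0,0],
)

```text
time: 18.9
tool_pos: [0.4659, -0.1076, 0.0493]
tool_rot: [-0.701, 0.701, -0.095, 0.095]
contact_force: [-1.6, 1.5, 4.7]
gripper_width: 0.259
```

Contact at 5 N: it is seated. Release and rise.

>>> servo_tool(
  deltas=[0,0,0,0,0,0,0,0,0,0,0,0,0,0,0,0,0,0,0,-0.3,0,0,0,0,0,-0.7,0,0,0,0,0,-1,0,0,0,0,0,-1,0,0,0,0,0,-0.6,0,0,0,0,0,0,0,0,0,0],
  grip=0.2,
)

```text
time: 20.02
tool_pos: [0.4665, -0.1079, 0.158]
tool_rot: [-0.7, 0.701, -0.094, 0.096]
contact_force: [0.2, -0.4, -0.2]
gripper_width: 0.597
```

```bash
cat > chk.py <<'E'
import sys
from vis import *
from plant import manip
col=sys.argv[1];c=tuple(map(float,sys.argv[2:4]));z=HT[col]+.003
f=manip.grab_frame("scene");P=wpts(f)
m=(mask(f,col)>0)&(np.hypot(P[...,0]-c[0],P[...,1]-c[1])<.06)&(P[...,2]>HT[col]-.008)&(P[...,2]<HT[col]+.012)
Q=P[m];A=np.c_[Q[:,:2]-Q[:,:2].mean(0),np.ones(len(Q))];k=np.linalg.lstsq(A,Q[:,2],rcond=None)[0]
print("plate z med",np.median(Q[:,2]).round(4),"nominal",z,"slope deg",np.degrees(np.hypot(k[0],k[1])).round(2),[np.round(v,1).tolist() for v in rim(f,col,c,z)[0]])
E
python3 chk.py blue .4667 -.1015; python3 nav.py .593 -.366 .15 82.6
```

```text
plate z med 0.0631 nominal 0.065 slope deg 0.63 [[468.2, -99.8], [99.0, 94.7], 80.4]
t 20.07 tcp [ 0.4656 -0.1075  0.1563] jaw 74.5 tilt [ 0.001 -0.    -1.   ] F [-0.  -0.6  0.3] w 0.600 j [-0.38 -0.28  1.99  0.    1.43 -1.68]
turn deg 8.1 -> ry units -1.41
shift BEFORE turn [ 6.389  0.217 -7.172]
shift AFTER turn [ 5.32   0.212 -7.997]
```

>>> servo_tool(
  deltas=[0,0,0,0,-0.7,0,0,0,0,0,-0.71,0,0.6,0,-0.85,0,0,0,0.6,0,-0.9,0,0,0,0.6,0.3,-0.9,0,0,0,0.6,0.5,-0.9,0,0,0,0.6,0.6,-0.9,0,0,0,0.6,0.6,-0.9,0,0,0,0.6,0.6,-0.9,0,0,0,0.6,0.6,-0.9,0,0,0,0.58,0.5,-0.77,0,0,0,0,0.2,0,0,0,0],
)

```text
time: 21.58
tool_pos: [0.5937, -0.3641, 0.0354]
tool_rot: [0.707, -0.705, 0.047, -0.045]
contact_force: [0.1, 0.5, 0.2]
gripper_width: 0.6
```

```bash
python3 nav.py .595 -.364 -.004 82.6;python3 - <<'E'
from vis import *
from plant import manip
f=manip.grab_frame("scene");s=manip.state();i=f["image"][90:210,180:300,::-1].copy()
cv2.imwrite("pics/o1.png",cv2.resize(i,None,fx=4,fy=4,interpolation=cv2.INTER_CUBIC))
E
```

```text
t 21.57 tcp [ 0.5937 -0.3641  0.0354] jaw 82.5 tilt [-0.004  0.003 -1.   ] F [0.1 0.5 0.2] w 0.600 j [-0.66  0.36  1.55 -0.    1.24 -2.1 ]
turn deg 0.1 -> ry units -0.01
shift BEFORE turn [0.049 1.313 0.005]
shift AFTER turn [0.044 1.313 0.008]
```

View pics/o1.png

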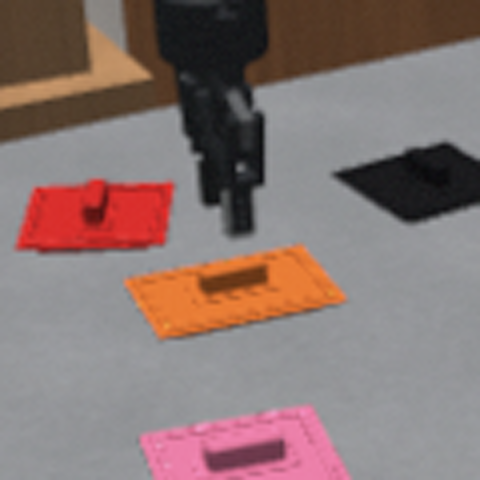

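Above the orange bar (crop ~233,278), fingers straddling in line. Descend.

>>> servo_tool(
  deltas=[0.04,0.4,0,0,0,0,0,0.4,0,0,0,0,0,0.3,0,0,0,0,0,0.13,0,0,0,0,0,0,0,0,0,0],
)

```text
time: 22.25
tool_pos: [0.5961, -0.3638, 0.0021]
tool_rot: [0.706, -0.706, 0.046, -0.045]
contact_force: [1.0, -0.5, 0.4]
gripper_width: 0.6
```

>>> servo_tool(
  deltas=[0,0,0,0,0,0,0,0,0,0,0,0,0,0,0,0,0,0,0,0,0,0,0,0,0,0,0,0,0,0],
  grip=-1,
)

```text
time: 22.88
tool_pos: [0.5964, -0.3642, 0.0027]
tool_rot: [-0.706, 0.706, -0.045, 0.046]
contact_force: [0.6, -0.6, 2.8]
gripper_width: 0.002
```

```bash
python3 nav.py .596 -.364 -.01 82.6;python3 - <<'E'
from vis import *
from plant import manip
f=manip.grab_frame("scene");i=f["image"][100:200,190:290,::-1].copy()
print([np.round(v,1).tolist() for v in rim(f,'orange',(.595,-.364),.013)[0]])
g=manip.grab_frame("top");j=g["image"][150:250,310:410,::-1]
cv2.imwrite("pics/o2.png",np.hstack([cv2.resize(k,(390,390),interpolation=cv2.INTER_CUBIC) for k in(i,j)]))
E
```

```text
t 22.88 tcp [ 0.5964 -0.3642  0.0027] jaw 82.6 tilt [ 0. -0. -1.] F [ 0.6 -0.6  2.8] w 0.002 j [-0.65  0.4   1.56 -0.    1.18 -2.1 ]
turn deg -0.0 -> ry units 0.00
shift BEFORE turn [-0.015  0.422  0.004]
shift AFTER turn [-0.015  0.422  0.004]
[[597.1, -359.5], [99.4, 138.0], 82.8]
```

View pics/o2.png

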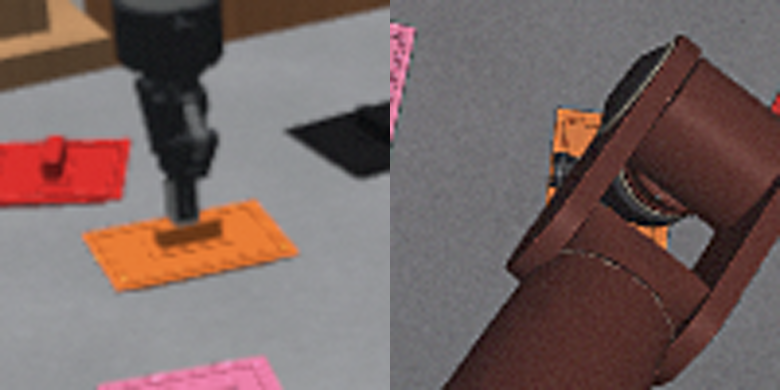

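The fingers shut on top of the bar (crop ~182,215), so the tip error is ~30 mm here. Reopen and go 13 mm deeper.

>>> servo_tool(
  deltas=[0,-0.8,0,0,0,0,-0.1,-0.2,0,0,0,0,0,0,0,0,0,0,0,0,0,0,0,0],
  grip=0.2,
)

```text
time: 23.48
tool_pos: [0.5929, -0.3634, 0.032]
tool_rot: [0.706, -0.706, 0.046, -0.045]
contact_force: [-0.7, -0.4, -0.2]
gripper_width: 0.599
```

>>> servo_tool(
  deltas=[0,0.5,0,0,0,0,0,0.5,0,0,0,0,0,0.25,0,0,0,0,0,0.15,0,0,0,0,0,0,0,0,0,0],
)

```text
time: 24.1
tool_pos: [0.5931, -0.3635, -0.0102]
tool_rot: [0.706, -0.706, 0.046, -0.045]
contact_force: [0.6, 0.0, 0.3]
gripper_width: 0.601
```

>>> servo_tool(
  deltas=[0,0,0,0,0,0,0,0,0,0,0,0,0,0,0,0,0,0,0,0,0,0,0,0,0,0,0,0,0,0],
  grip=-1,
)

```text
time: 24.72
tool_pos: [0.5939, -0.3641, -0.0086]
tool_rot: [-0.705, 0.706, -0.045, 0.046]
contact_force: [-0.4, -0.5, 6.3]
gripper_width: 0.163
```

>>> servo_tool(
  deltas=[0,-0.3,0,0,0,0,0,-1,0,0,0,0,0,-1,0,0,0,0,0,-1,0,0,0,0,0,-1,0,0,0,0,0,-0.5,0,0,0,0,0,0,0,0,0,0],
)

```text
time: 25.6
tool_pos: [0.5937, -0.3639, 0.1353]
tool_rot: [-0.705, 0.706, -0.045, 0.046]
contact_force: [-0.5, 0.3, -0.4]
gripper_width: 0.164
```

```bash
python3 nav.py .6904 .129 .13 98.5
```

```text
t 25.60 tcp [ 0.5937 -0.3639  0.1353] jaw 82.6 tilt [ 0.001 -0.001 -1.   ] F [-0.5  0.3 -0.4] w 0.164 j [-0.66  0.26  1.49  0.    1.39 -2.1 ]
turn deg 15.9 -> ry units -2.77
shift BEFORE turn [ 1.088  0.163 16.708]
shift AFTER turn [ 5.618  0.176 15.772]
```

>>> servo_tool(
  deltas=[0.06,0,0.7,0,0,0,0.06,0,0.93,0,0,0,0.06,0,0.93,0,0,0,0.06,0,0.93,0,0,0,0.06,0,0.93,0,0,0,0.06,0,0.93,0,0,0,0.06,0,0.93,0,0,0,0.06,0,0.93,0,0,0,0.06,0,0.93,0,0,0,0.06,0,0.93,0,0,0,0.06,0,0.93,0,0,0,0.06,0,0.93,0,0,0],
)

```text
time: 27.1
tool_pos: [0.6553, -0.0386, 0.1319]
tool_rot: [0.706, -0.705, 0.047, -0.044]
contact_force: [0.3, -0.1, -1.1]
gripper_width: 0.161
```

>>> servo_tool(
  deltas=[0.06,0,0.93,0,0,0,0.06,0,0.93,0,0,0,0.06,0,0.93,0,0,0,0.06,0,0.93,0,0,0,0.06,0,0.93,0,0,0,0.07,0,0.6,0,0,0,0,0.2,0,0,-0.7,0,0,0.2,0,0,-0.7,0,0,0.2,0,0,-0.7,0,0,0.2,0,0,-0.67,0,0,0.2,0,0,0,0,0,0,0,0,0,0],
)

```text
time: 28.6
tool_pos: [0.6871, 0.1137, 0.1028]
tool_rot: [0.705, -0.705, -0.051, 0.053]
contact_force: [-0.2, -0.1, -1.0]
gripper_width: 0.164
```

```bash
python3 nav.py .6904 .129 .075 98.5
```

```text
t 28.60 tcp [0.6871 0.1137 0.1028] jaw 98.4 tilt [-0.002 -0.    -1.   ] F [-0.2 -0.1 -1. ] w 0.164 j [ 0.06  0.29  1.51 -0.    1.34 -1.66]
turn deg 0.1 -> ry units -0.01
shift BEFORE turn [0.187 0.928 0.488]
shift AFTER turn [0.185 0.928 0.488]
```

>>> servo_tool(
  deltas=[0.1,0.3,0.3,0,0,0,0.08,0.3,0.19,0,0,0,0,0.3,0,0,0,0,0,0,0,0,0,0,0,0,0,0,0,0],
)

```text
time: 29.22
tool_pos: [0.6913, 0.1288, 0.0774]
tool_rot: [-0.705, 0.705, 0.052, -0.052]
contact_force: [-0.7, -0.5, 0.1]
gripper_width: 0.16
```

```bash
python3 hover.py orange ho .0086; python3 nav.py .6904 .129 .043 98.5
python3 - <<'E'
from vis import *
for n in("top_ho","scene_ho"):
    f=dict(np.load(n+".npz"));P=wpts(f);m=(mask(f,'orange')>0)&(P[...,2]>.08)&(np.hypot(P[...,0]-.69,P[...,1]-.13)<.08);Q=P[m];print(n,len(Q),np.percentile(Q[:,2],[5,50,95]).round(4))
E
```

```text
[0.6913 0.1288 0.0774] plate z 0.099
top 381 [[691.0, 127.8], [139.5, 97.8], 8.6] ell [699.  120.6] [119.5 164.3]
scene 1743 [[694.2, 133.0], [140.2, 98.5], 8.6] ell [699.  138.5] [116.9 173.3]
t 29.32 tcp [0.6916 0.1288 0.0779] jaw 98.5 tilt [ 0.001  0.    -1.   ] F [-0.4 -0.2 -1.2] w 0.166 j [ 0.08  0.33  1.51 -0.    1.3  -1.64]
turn deg 0.0 -> ry units -0.00
shift BEFORE turn [-0.039  1.164  0.014]
shift AFTER turn [-0.038  1.164  0.014]
top_ho 545 [0.0964 0.1016 0.4298]
scene_ho 1931 [0.0961 0.098  0.1522]
```

View pics/ho.png

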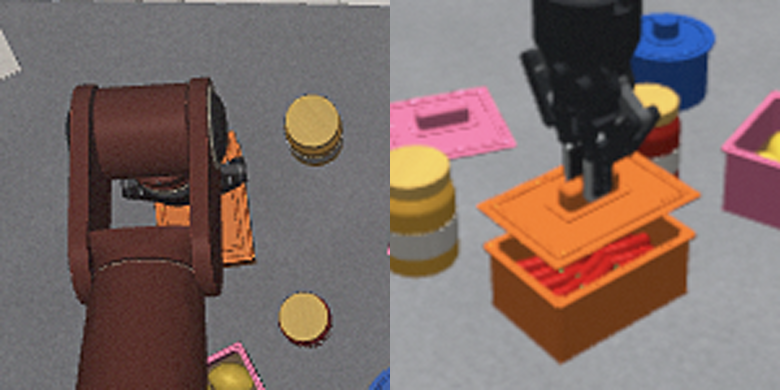

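Crop: orange lid (~590,210) squarely above its tub, ~1.5 mm off in both views. Correct and lower.

>>> servo_tool(
  deltas=[-0.05,0.3,-0.04,0,0,0,0,0.35,0,0,0,0,0,0.25,0,0,0,0,0,0.15,0,0,0,0,0,0.1,0,0,0,0,0,0,0,0,0,0],
)

```text
time: 30.08
tool_pos: [0.6898, 0.1275, 0.0426]
tool_rot: [0.705, -0.705, -0.052, 0.052]
contact_force: [-0.2, -0.6, -1.1]
gripper_width: 0.169
```

>>> servo_tool(
  deltas=[0,0.05,0,0,0,0,0,0.03,0,0,0,0,0,0,0,0,0,0],
)

```text
time: 30.45
tool_pos: [0.6903, 0.1276, 0.0415]
tool_rot: [-0.705, 0.705, 0.053, -0.052]
contact_force: [-1.4, -1.2, 3.4]
gripper_width: 0.165
```

Contact at the expected height. Release and rise.

>>> servo_tool(
  deltas=[0,0,0,0,0,0,0,0,0,0,0,0,0,0,0,0,0,0,0,-0.3,0,0,0,0,0,-0.7,0,0,0,0,0,-1,0,0,0,0,0,-1,0,0,0,0,0,-0.6,0,0,0,0,0,0,0,0,0,0],
  grip=0.2,
)

```text
time: 31.58
tool_pos: [0.6914, 0.1276, 0.1516]
tool_rot: [0.705, -0.705, -0.054, 0.051]
contact_force: [-1.3, 0.1, -0.4]
gripper_width: 0.599
```

```bash
python3 chk.py orange .692 .13; python3 nav.py .6885 -.1463 .15 78
```

```text
plate z med 0.0617 nominal 0.063 slope deg 0.22 [[693.3, 132.9], [140.4, 100.1], 8.5]
t 31.62 tcp [0.6902 0.1275 0.1493] jaw 98.5 tilt [ 0.001  0.    -1.   ] F [ 0.8 -0.1 -0.6] w 0.599 j [ 0.08  0.26  1.47 -0.    1.41 -1.64]
turn deg -20.5 -> ry units 3.58
shift BEFORE turn [-1.405 -0.025 -9.02 ]
shift AFTER turn [ 1.841 -0.024 -8.941]
```

>>> servo_tool(
  deltas=[-0.14,0,-0.9,0,0,0,-0.14,0,-0.9,0,0,0,-0.14,0,-0.9,0,0,0,-0.14,0,-0.9,0,0,0,-0.14,0,-0.9,0,0,0,-0.14,0,-0.9,0,0,0,-0.14,0,-0.9,0,0,0,-0.14,0,-0.9,0,0,0,-0.14,0,-0.9,0,0,0,-0.14,0,-0.92,0,0,0,0,0.5,0,0,0.7,0,0,0.8,0,0,0.7,0],
)

```text
time: 33.12
tool_pos: [0.6879, -0.1468, 0.1079]
tool_rot: [0.707, -0.707, -0.001, 0.002]
contact_force: [0.1, 0.7, 0.5]
gripper_width: 0.602
```

>>> servo_tool(
  deltas=[0,0.8,0,0,0.7,0,0,0.8,0,0,0.7,0,0,0.8,0,0,0.78,0,0,0.3,0,0,0,0,0,0,0,0,0,0,0,0,0,0,0,0],
)

```text
time: 33.88
tool_pos: [0.689, -0.1466, 0.0295]
tool_rot: [-0.703, 0.703, -0.073, 0.074]
contact_force: [-0.3, -0.2, 0.1]
gripper_width: 0.603
```

```bash
python3 nav.py .6885 -.1463 -.0095 78
```

```text
t 33.88 tcp [ 0.689  -0.1466  0.0295] jaw 78.0 tilt [ 0.001 -0.    -1.   ] F [-0.3 -0.2  0.1] w 0.603 j [-0.32  0.38  1.53 -0.    1.23 -1.68]
turn deg -0.0 -> ry units 0.00
shift BEFORE turn [-0.02   1.299  0.005]
shift AFTER turn [-0.018  1.299  0.005]
```

>>> servo_tool(
  deltas=[-0.02,0.5,0,0,0,0,0,0.4,0,0,0,0,0,0.25,0,0,0,0,0,0.15,0,0,0,0,0,0,0,0,0,0],
)

```text
time: 34.5
tool_pos: [0.6874, -0.1461, -0.0112]
tool_rot: [0.703, -0.703, 0.074, -0.074]
contact_force: [-0.6, -0.3, 0.3]
gripper_width: 0.601
```

>>> servo_tool(
  deltas=[0,0,0,0,0,0,0,0,0,0,0,0,0,0,0,0,0,0,0,0,0,0,0,0,0,0,0,0,0,0],
  grip=-1,
)

```text
time: 35.12
tool_pos: [0.6884, -0.1464, -0.0097]
tool_rot: [-0.703, 0.703, -0.074, 0.075]
contact_force: [0.2, 0.3, 4.2]
gripper_width: 0.165
```

>>> servo_tool(
  deltas=[0,-0.3,0,0,0,0,0,-1,0,0,0,0,0,-1,0,0,0,0,0,-1,0,0,0,0,0,-1,0,0,0,0,0,-0.6,0,0,0,0,0,0,0,0,0,0],
)

```text
time: 36.0
tool_pos: [0.6886, -0.1464, 0.1381]
tool_rot: [-0.703, 0.703, -0.073, 0.075]
contact_force: [0.6, -0.3, -0.6]
gripper_width: 0.163
```

```bash
python3 nav.py .463 .1085 .13 118
```

```text
t 36.00 tcp [ 0.6886 -0.1464  0.1381] jaw 78.0 tilt [ 0.003 -0.001 -1.   ] F [ 0.6 -0.3 -0.6] w 0.163 j [-0.32  0.27  1.47  0.    1.39 -1.68]
turn deg 40.0 -> ry units -6.98
shift BEFORE turn [-9.124  0.243  6.746]
shift AFTER turn [-2.649  0.27  11.033]
```

>>> servo_tool(
  deltas=[-0.6,0,0.45,0,0,0,-0.85,0,0.63,0,0,0,-0.85,0,0.63,0,0,0,-0.85,0,0.63,0,0,0,-0.85,0,0.63,0,0,0,-0.85,0,0.63,0,0,0,-0.85,0,0.63,0,0,0,-0.85,0,0.63,0,0,0,-0.85,0,0.63,0,0,0,-0.85,0,0.63,0,0,0,-0.87,0,0.63,0,0,0,0,0,0,0,-0.4,0],
)

```text
time: 37.5
tool_pos: [0.4597, 0.11, 0.1341]
tool_rot: [-0.705, 0.705, -0.06, 0.057]
contact_force: [1.4, 0.2, -1.0]
gripper_width: 0.166
```

>>> servo_tool(
  deltas=[0,0,0,0,-0.75,0,0,0,0,0,-0.8,0,0,0.2,0,0,-0.8,0,0,0.3,0,0,-0.8,0,0,0.3,0,0,-0.8,0,0,0.3,0,0,-0.8,0,0,0.3,0,0,-0.8,0,0,0.2,0,0,-0.6,0,0,0,0,0,-0.43,0,0,0,0,0,0,0,0,0,0,0,0,0],
)

```text
time: 38.88
tool_pos: [0.4617, 0.1088, 0.0876]
tool_rot: [0.686, -0.686, -0.17, 0.171]
contact_force: [1.0, 0.7, -0.9]
gripper_width: 0.169
```

```bash
python3 nav.py .463 .1085 .081 118
```

```text
t 38.88 tcp [0.4617 0.1088 0.0876] jaw 117.9 tilt [-0.001 -0.    -1.   ] F [ 1.   0.7 -0.9] w 0.169 j [ 0.07 -0.22  2.06 -0.    1.3  -1.98]
turn deg 0.1 -> ry units -0.01
shift BEFORE turn [ 0.035  0.219 -0.029]
shift AFTER turn [ 0.034  0.219 -0.029]
```

```bash
python3 hover.py pink hp .006
python3 - <<'E'
from vis import *
for n in("top_hp","scene_hp"):
    f=dict(np.load(n+".npz"));P=wpts(f);m=(mask(f,'pink')>0)&(P[...,2]>.085)&(P[...,2]<.13)&(np.hypot(P[...,0]-.463,P[...,1]-.109)<.08);Q=P[m];print(n,len(Q),np.percentile(Q[:,2],[5,50,95]).round(4))
E
```

```text
[0.4617 0.1088 0.0876] plate z 0.107
top 366 [[461.0, 107.5], [112.5, 113.4], 27.5] ell [458.5  96. ] [117.2 151.8]
scene 1184 [[462.1, 108.2], [116.7, 113.7], 28.4] ell [461.4 108.8] [135.2 162. ]
top_hp 403 [0.107  0.111  0.1152]
scene_hp 1297 [0.1072 0.109  0.1245]
```

View pics/hp.png

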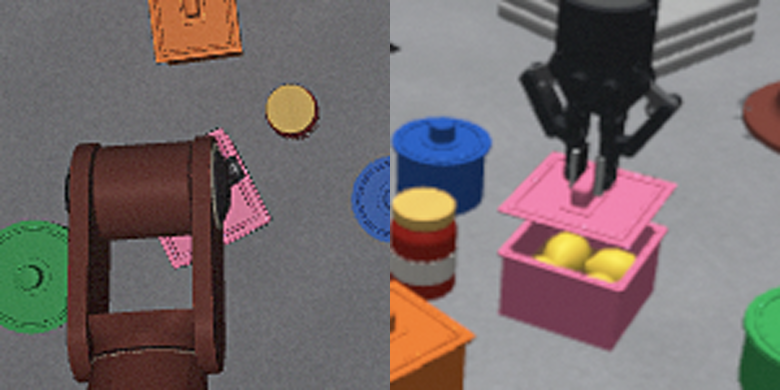

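Crop: pink lid (~588,200) sits over the lemon tub, aligned in yaw, ~1 mm off. Lower.

>>> servo_tool(
  deltas=[-0.01,0.3,-0.04,0,0,0,0,0.35,0,0,0,0,0,0.3,0,0,0,0,0,0.2,0,0,0,0,0,0.13,0,0,0,0,0,0,0,0,0,0],
)

```text
time: 39.72
tool_pos: [0.4624, 0.1076, 0.0497]
tool_rot: [0.686, -0.686, -0.171, 0.171]
contact_force: [-1.4, 0.2, 0.2]
gripper_width: 0.163
```

>>> servo_tool(
  deltas=[0,0.05,0,0,0,0,0,0.03,0,0,0,0,0,0,0,0,0,0],
)

```text
time: 40.1
tool_pos: [0.4627, 0.1076, 0.0477]
tool_rot: [-0.686, 0.686, 0.171, -0.171]
contact_force: [0.5, -0.4, -0.3]
gripper_width: 0.165
```

>>> servo_tool(
  deltas=[0,0.05,0,0,0,0,0,0.03,0,0,0,0,0,0,0,0,0,0],
)

```text
time: 40.48
tool_pos: [0.4628, 0.1076, 0.0463]
tool_rot: [-0.686, 0.686, 0.171, -0.171]
contact_force: [-3.0, -0.8, 6.6]
gripper_width: 0.166
```

>>> servo_tool(
  deltas=[0,0,0,0,0,0,0,0,0,0,0,0,0,0,0,0,0,0,0,-0.3,0,0,0,0,0,-0.7,0,0,0,0,0,-1,0,0,0,0,0,-1,0,0,0,0,0,-1,0,0,0,0,0,-1,0,0,0,0,0,-0.5,0,0,0,0,0,0,0,0,0,0],
  grip=0.2,
)

```text
time: 41.85
tool_pos: [0.4633, 0.1077, 0.2115]
tool_rot: [-0.686, 0.686, 0.172, -0.17]
contact_force: [-0.3, -0.2, 0.5]
gripper_width: 0.598
```

```bash
for a in "pink .464 .111" "green .377 .299" "blue .4667 -.1015" "orange .692 .13"; do echo $a; python3 chk.py $a; done
python3 - <<'E'
from vis import *
from plant import manip
f=manip.grab_frame("scene");g=manip.grab_frame("top");print(manip.state()["time"],manip.state()["contact_force"].round(1))
cv2.imwrite("pics/end.png",np.hstack([cv2.resize(f["image"][130:340,190:530,::-1],(480,296),interpolation=cv2.INTER_CUBIC),cv2.resize(g["image"][120:310,90:300,::-1],(320,296))]))
f0=dict(np.load("scene0.npz"));d=np.abs(f["image"].astype(int)-f0["image"]).max(-1)
print("jar pixel change", np.median(d[215:262,215:247]),np.median(d[192:230,308:332]))
for c,n in(('orange',(.69,.128)),('green',(.375,.296)),('blue',(.464,-.106)),('pink',(.463,.108))):
    # lower tub walls in the scene view, before and after
    o=[]
    for h in(f0,f):
        P=wpts(h);m=(mask(h,c)>0)&(P[...,2]>.012)&(P[...,2]<.042)&(np.hypot(P[...,0]-n[0],P[...,1]-n[1])<.09);o.append((P[m][:,:2].mean(0)*1000).round(1).tolist()+[int(m.sum())])
    print(c,o)
E
```

```text
pink .464 .111
plate z med 0.0674 nominal 0.069 slope deg 0.26 [[467.6, 112.8], [116.4, 114.4], 28.0]
green .377 .299
plate z med 0.0567 nominal 0.058 slope deg 0.5 [[378.2, 301.6], [124.3, 126.3], 58.9]
blue .4667 -.1015
plate z med 0.0631 nominal 0.065 slope deg 0.45 [[467.1, -98.9], [100.4, 94.1], 57.9]
orange .692 .13
plate z med 0.0615 nominal 0.063 slope deg 0.23 [[693.2, 132.8], [140.0, 100.1], 8.5]
42.15 [ 0.1 -0.1  0.3]
jar pixel change 3.0 3.0
orange [[699.7, 142.9, 1230], [710.0, 161.7, 861]]
green [[385.5, 304.0, 1124], [412.0, 323.5, 706]]
blue [[462.5, -101.9, 342], [475.1, -78.1, 209]]
pink [[479.4, 125.7, 787], [490.8, 139.2, 630]]
```

View pics/end.png

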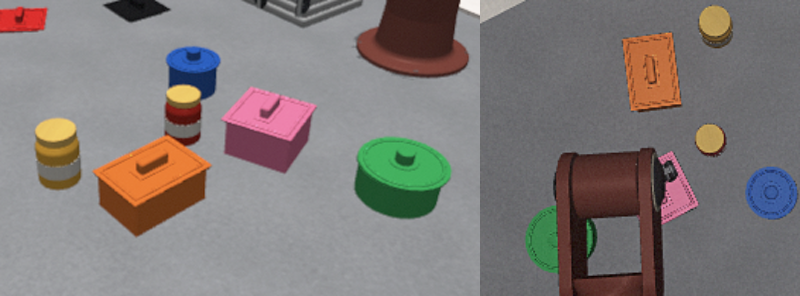

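```bash
python3 -c "
from plant import manip
print(manip.job_done(), manip.state()['time'])"
```

```text
the job is handed in; nothing more can be done
the job is handed in; nothing more can be done
```

All four lids (green, blue, orange, pink) are on their own tubs, and I handed the job in at about 42 s. The red and black pink-shaped lids were left alone.

**Last checks:**
- **Lids:** each lid plate reads 1.3 to 1.9 mm below its nominal height. The same camera read a lid on the bench about 1 mm low, so I take that as bias. Slopes are at most 0.5°. Blue, orange and pink pressed back with 3 to 7 N at about the expected seating height. Green was released about a millimetre above its rim and dropped home.
- **Jars:** the pixels around both jars are essentially unchanged from the start.
- **Gripper:** it is open, about 0.15 m above the last lid, and touching nothing.

**What failed or disagreed:**
- **Missed grasps:** the fingertips sit roughly 20 to 30 mm above the reported TCP. My first grasps on the green knob and the orange bar therefore closed on nothing. The second orange attempt went deeper after the shut fingers rested on the bar at about 3 N.
- **Camera disagreement:** the two cameras disagree by up to about 11 mm on absolute positions, so I compared each lid with its tub in the same view before lowering it.
- **Tub movement:** my before-and-after check of the tub walls could not settle it, because the lids now hide the insides and that shifts the result. Nothing looks pushed or tipped in the final picture.

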